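Ready the label printer after a roll change

TASK

A new roll has been put into the label printer on the packing bench. Push its cover down until it is fully shut, then press the round power key down so that it latches on, then press the long feed key and keep it down for about two seconds before you let it go. Never press the cut key, do not shove the printer along the bench, do not pick anything up, and leave the things standing around it where they are.

Things in the scene. Friction and masses are not known exactly. Their poses are not given: they have to be found in the camera images.
- printer: Loose label printer on rubber feet, about 1.5 kg, white case 224 (x) x 170 (y) mm, 150 mm high when shut. Origin: centre of its underside. x points to its rear, y to the left when facing its keys, z up. Its front has the label slot; the flat key deck there spans x -112 to -52 mm, 106 mm above the bench. Behind the deck is the black hinged cover.
- cover (a joint): Cover angle in rad: 0 fully shut, grows as its front edge rises (starts at 0.5 to 0.85). Hinge line along the printer's y, at its x = +102 mm, 108 mm above the bench. Stiff: the cover stays where it is left; 2 to 3 N at the front edge closes it, more nearer the hinge. Shut, its flat top is 150 mm above the bench, from x -48 to +106 mm.
- cover_front_edge (a point): Middle of the top front edge of the cover, which moves with it: 150 mm in front of the hinge line and 42 mm above it when shut. The cover is 170 mm wide (85 mm to each side of this point).
- power_key (a joint): Travel of the power key in m: 0 up (off), 0.004 fully down. It takes about 3 N and stays down when pressed (on).
- power_key_top (a point): Middle of the top of the power key: a round grey key, 20 mm diameter, at the printer's left end of the row (x -84, y +52 mm), top 7 mm above the deck when up (113 mm above the bench). Moves straight down 4 mm.
- feed_key (a joint): Travel of the feed key in m: 0 up, 0.004 fully down, which takes about 4 N. A spring brings it back.
- feed_key_top (a point): Middle of the top of the feed key: a long grey bar key in the middle of the row (x -84, y 0 mm), 40 mm along the printer's y and 18 mm along x, top 7 mm above the deck. Moves straight down 4 mm.
- cut_key (a joint): Travel of the cut key in m: 0 up, 0.004 fully down. It is sprung like the feed key and must not be pressed.
- cut_key_top (a point): Middle of the top of the cut key: a square grey key, 18 x 18 mm, at the printer's right end of the row (x -84, y -52 mm), top 7 mm above the deck.
- spare_roll: Bystander: spare roll of white labels standing on end, 62 mm diameter, 62 mm high. Origin: centre of its underside.
- bottle: Bystander: red drinking bottle with a black cap, 66 mm diameter, 190 mm high. Origin: centre of its underside.
- marker: Bystander: white marker pen with a blue cap, lying, 130 mm long, 17 mm thick. Origin: under its middle; x along the pen.
- kit_box: Bystander: open clear plastic box with small electronic modules, 120 x 90 x 60 mm high. Origin: centre of its underside.

How it is judged (in metres and radians):
On the way, in this order (a step that is already met when the one before it is completed fails the run):
1. the cover is fully shut (value of joint cover below 0.03 rad), for 0.2 s.
2. the power key is pressed in and latched (value of joint power_key above 0.003 m), for 0.1 s.
3. the feed key is kept down for about two seconds (at least 1.5 s) (value of joint feed_key above 0.0025 m), for 1.5 s.
At the end, for the whole second after the job is handed in: The cover is shut (within 0.03 rad, 4.5 mm at its front edge), the power key is down (3 mm or more of its 4 mm), the feed and cut keys are up (within 1 mm), and the printer and the four things around it stand at rest within 30 mm of where they were (value of joint cover below 0.03 rad and value of joint power_key above 0.003 m and value of joint each of feed_key, cut_key below 0.001 m and linear speed of printer below 0.02 m/s and distance of each of printer, spare_roll, bottle, marker, kit_box from where it was at the start of the episode below 0.03 m and angle between bottle's own z axis and vertical below 0.2 rad); the robot touches nothing.
It fails at once if the cover was lifted farther open (value of joint cover above 1 rad).
It fails at once if the power or feed key was pressed out of order (before the cover was shut, or feed before power) ((value of joint power_key above 0.0015 m and value of joint cover above 0.05 rad) or (value of joint feed_key above 0.0015 m and (value of joint cover above 0.05 rad or value of joint power_key below 0.0025 m))).
It fails at once if the cut key was pressed (value of joint cut_key above 0.0015 m).
It fails at once if the printer was shoved, tipped or lifted (distance of printer from where it was at the start of the episode above 0.03 m or angle between printer's own z axis and vertical above 0.12 rad).
It fails at once if a bystander was pushed away, lifted or knocked over (distance of any of spare_roll, bottle, marker, kit_box from where it was at the start of the episode above 0.03 m or angle between bottle's own z axis and vertical above 0.3 rad).
It also fails if it takes over 56 s, if anything falls off the work surface, if the arm or the gripper's body presses on something with over 40 N, if the wrist force passes 120 N, or if a joint passes its speed limit or range.

ROBOT

A 7-joint arm with a two-finger parallel gripper is mounted at the origin on the work surface. World frame = base frame: x ahead of the robot, y to its left, z up, the work surface at z = 0. Lengths are in mm, angles in rad, forces in N, time in s.
With the tool pointing down it reaches from about 425 to 950 mm from the base axis. Payload 16.7 kg.
Tool frame: the origin (TCP) lies midway between the tips of the shut fingers; the grasp point (between the pads) lies 19 mm behind it; z points along the fingers, y is the line along which they close (so a half turn about z gives the same grasp; the last joint's range is limited). The gripper opens to 94 mm and grips with 3 to 60 N. Pads are 16 mm wide; open, the fingers measure 119 mm over their backs; the gripper's body (75 mm by 177 mm) begins 78 mm behind the grasp point.
Start: joints at [-1.381, 0.426, 0.074, 1.606, -0.034, 1.111, -0.067], TCP at [224.979, 636.364, 205.467] pointing down, gripper open.
Joint ranges: [-2.85, 2.85], [-0.5, 2.14], [-1.23, 1.37], [0.21, 2.46], [-1.02, 4.16], [0.16, 2.05], [-2.73, 2.73]. Speed limits (rad/s): [1.89, 1.89, 2.39, 2.39, 3.01, 3.01, 3.01].

INTERFACE

Orientations are given as a unit quaternion [x, y, z, w].
In Python, from rig import state, grab_frame, hand_in, spot_in, silhouettes, mark_of gives the robot as it stands.
- The arm moves only by the shell command python3 -m handwheel 'ROWS' [FORCE]. ROWS is a JSON object of lists of equal length, an entry for each row: "rotation": the turn, a rotation vector about the tool's x, y, z in units of 5 degrees (1.0 is 5 degrees), a list of three; "dp": the shift along the tool's x, y, z in units of 0.03 m (1.0 is 0.03 m), a list of three; "grip": the opening, from 0 (shut) to 1 (fully open). In form: {"rotation": [[rx, ry, rz], ...], "dp": [[tx, ty, tz], ...], "grip": [grip, ...]}. A call has 1 to 10 rows; each row shifts and turns the commanded pose from where the row before left it, along the tool's axes as they then stand; what a row does not reach is not made up. A row lasts 1/8 s, in which the tool goes at most 62.5 mm and 10.7 degrees, less where a joint would pass 70% of its speed; a pose out of reach is approached as far as the arm can. A call with a number of a shift or a turn outside -1 to 1 is refused whole. A call with a gripper value outside its range is refused whole. The fingers move at their own pace and stop on an object; FORCE is the grip in N (left out, the last holds). Time passes only in rows, so rows that do not move let the fingers close. It gives the time, the measured TCP pose, the force, the opening and the grip force at its end, in the units of the state.
- state(): the state, without advancing time (a new reading comes with each control period).
- grab_frame(name): name is "scene" or "side" or "wrist"; returns a dict with "color" (400x640x3 uint8, red, green, blue), "z_map" (400x640 float32, mm along the optical axis (not along the pixel's ray), 0 where there is no reading), "fov_y" (degrees; the focal length in pixels is half the picture's height over the tangent of half this angle, whatever the lens; pixels are square), "cx", "cy" (the principal point, pixels), "R" (3x3) and "t" (3): a world point X has camera coordinates R X + t. Camera axes: x right, y down, z forward; pixel columns grow to the right and rows downward; lengths in mm; the calibration is good to about 2 mm. A picture is of the moment at which its call begins.
- hand_in(): hands the job in; it is judged then, once.
Trained networks look in the newest picture that a camera, given by its name, has taken for a name from the list of things; names that differ only in an ending like _2 or _b are one class to them, and where a whole thing is asked for, a point or a joint stands for the part that bears it (a point fixed in the world has none). Each returns a list of dicts, best first, with "p" (0 to 1); they miss things now and then, are a little off and sometimes report something else, mostly with a low value. They report only what shows in the picture. A call takes as long as a camera call.
- spot_in(camera, name): "extent" ([left, top, right, bottom] in pixels, round what is visible of it).
- silhouettes(camera, name): "region" (400x640 bool, what is visible of it) and "extent" ([left, top, right, bottom] in pixels, round what is visible of it).
- mark_of(camera, name): "at" ([column, row] in pixels: a listed point, or the origin of a listed thing).
The state is a dict: "clock": time; "qpos": joint angles; "joint_vel": joint speeds; "effort": joint torques, N m; "tcp_pos": TCP position; "eef_rot": TCP orientation; "contact_force": force on the tool from outside, world axes, zero at the start; "moment": the same for the moment, N m; "finger_gap": finger opening in mm; "grip_force": force on a finger pad.
Only numpy, scipy, OpenCV 4.12 (cv2) and the standard library are available. Lean on these libraries where they do the work, as an engineer would, in place of code of your own. Each camera call takes 0.05 s, during which the arm holds its last target. There are 200 camera calls.

## Working session

There is one attempt and no reset: what is moved stays moved. The work goes in short steps, Python scripts to look and compute and a shell command to move; the robot and the scene stay as the last step left them, time stands still between calls to the robot, and variables do not carry over. Pictures are saved under pics/ and viewed, at most 10 in all, crops included, and the job is handed in when it is done.

```bash
mkdir -p pics; cat > h.py <<'E'
import numpy as np, cv2
from rig import *
def f_of(F): return F["color"].shape[0]/2/np.tan(np.radians(F["fov_y"])/2)
def world(F,u,v,z=None):
    f=f_of(F); 
    if z is None:
        p=F["z_map"][int(v)-2:int(v)+3,int(u)-2:int(u)+3]; z=np.median(p[p>0])
    c=np.array([(u-F["cx"])*z/f,(v-F["cy"])*z/f,z]); return F["R"].T@(c-F["t"])
def ray_plane(F,u,v,h):
    f=f_of(F); d=F["R"].T@np.array([(u-F["cx"])/f,(v-F["cy"])/f,1]); o=-F["R"].T@F["t"]
    return o+d*(h-o[2])/d[2]
def pix(F,X):
    c=F["R"]@np.array(X)+F["t"]; f=f_of(F); return np.array([F["cx"]+f*c[0]/c[2],F["cy"]+f*c[1]/c[2]])
def save(F,n): cv2.imwrite("pics/"+n,F["color"][:,:,::-1])
E
python3 - <<'E'
from h import *
np.set_printoptions(precision=1,suppress=True)
for c in ["scene","side"]:
    F=grab_frame(c); save(F,c+"0.png"); print(c,-F["R"].T@F["t"])
    for n in ["printer","cover_front_edge","power_key_top","feed_key_top","cut_key_top","spare_roll","bottle","marker","kit_box"]:
        r=mark_of(c,n)
        for m in r[:2]:
            h={"power_key_top":113,"feed_key_top":113,"cut_key_top":113}.get(n,0)
            try: w=world(F,*m["at"])
            except Exception: w=0
            print(n,round(m["p"],2),np.array(m["at"]),"depth",w,"plane",ray_plane(F,*m["at"],h))
print(state())
E
```

```text
scene [1123.9 -252.5  856.7]
printer 0.68 [292.  286.7] depth [ 709.3 -107.2  174.2] plane [603.6 -70.1   0. ]
cover_front_edge 0.62 [290.3 213.9] depth [609.9 -61.1 227.3] plane [424.3   8.    0. ]
cover_front_edge 0.55 [180.5 304.2] depth [ 545.8 -282.3   11.5] plane [ 538.  -282.7    0. ]
power_key_top 0.45 [279.8 209.9] depth [491.1 -38.6 105.9] plane [497.1 -40.6 113. ]
feed_key_top 0.69 [260.4 225.5] depth [514.7 -90.  110.7] plane [516.6 -90.5 113. ]
cut_key_top 0.52 [240.6 245.1] depth [ 543.5 -141.8  112.8] plane [ 543.7 -141.9  113. ]
bottle 0.62 [362.4 237.6] depth [666.3  49.8 160.6] plane [560.8 119.6   0. ]
marker 0.79 [180.  301.4] depth [ 541.7 -281.3   15.1] plane [ 531.3 -281.8    0. ]
marker 0.46 [287.7 212. ] depth [506.4 -27.7 109.1] plane [416.2   5.1   0. ]
kit_box 0.68 [223.8 371.2] depth [ 722.4 -252.2   30.5] plane [ 707.6 -252.2    0. ]
side [ 414.3 -768.4  598.6]
printer 0.8 [349.  278.7] depth [ 577.  -166.3   82.9] plane [603.1 -69.6   0. ]
printer 0.37 [295.3 228.4] depth [506.7 -47.8 114.4] plane [528.5 122.5   0. ]
cover_front_edge 0.58 [354.6 170.3] 
[... 593 characters left out ...]
 -52.6 108.1] plane [555.5 105.2   0. ]
marker 0.58 [339.6 372.7] depth [ 532.5 -293.    14.3] plane [ 535.3 -281.4    0. ]
marker 0.55 [294.8 231.8] depth [504.5 -55.5 112.5] plane [525.4 109.4   0. ]
kit_box 0.88 [440.8 340.5] depth [ 681.8 -302.9   59.9] plane [ 711.6 -251.2    0. ]
{'clock': 1.0, 'qpos': array([-1.4,  0.4,  0.1,  1.6, -0. ,  1.1, -0.1]), 'joint_vel': array([ 0.,  0., -0., -0., -0.,  0.,  0.]), 'effort': array([ -0. , -93.6,   3.7, -45.5,  -0. ,   0. ,   0. ]), 'tcp_pos': array([225. , 636.4, 205.5]), 'eef_rot': array([ 0.2,  1. , -0. , -0. ]), 'contact_force': array([-0.2,  0.3,  0.6]), 'moment': array([-0.,  0.,  0.]), 'grip_force': 0.0, 'finger_gap': 94.24300168059975}
```

View pics/scene0.png

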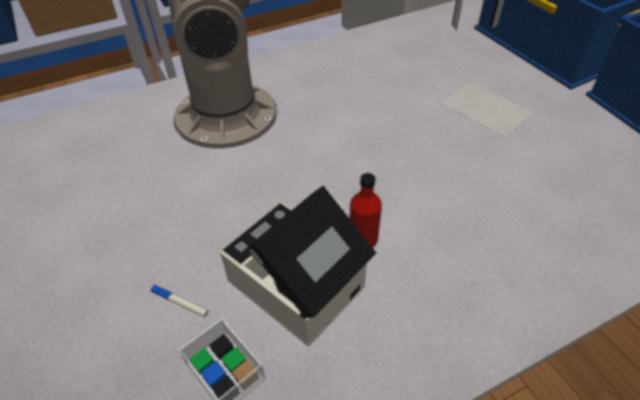

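View pics/side0.png

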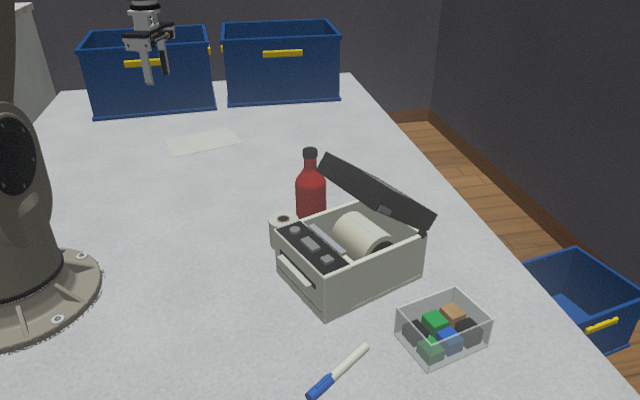

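The scene view shows the printer at the image centre with its front toward the robot. The keys in that view are power (279,213), feed (262,230) and cut (241,246), and the cover edge is near (290,214). In the side view the keys are at (297,231), (310,243) and (327,258). The spare roll sits behind the power-key end at (282,225), and the bottle is at (310,185).

```bash
python3 - <<'E'
from h import *
from scipy.optimize import least_squares
from scipy.spatial.transform import Rotation as Rn
np.set_printoptions(precision=3,suppress=True)
obs=[]
K={"power_key_top":(-84,52,113),"feed_key_top":(-84,0,113),"cut_key_top":(-84,-52,113)}
for c in ["scene","side"]:
    F=grab_frame(c)
    ap={"scene":{"power_key_top":(279,213),"feed_key_top":(262,230),"cut_key_top":(241,246)},"side":{"power_key_top":(297,231),"feed_key_top":(310,243),"cut_key_top":(327,258)}}[c]
    for n in K:
        for s in silhouettes(c,n):
            e=s["extent"]; m=np.array([(e[0]+e[2])/2,(e[1]+e[3])/2]); print(c,n,round(s["p"],2),e)
            if np.hypot(*(m-ap[n]))<9:
                v,u=np.nonzero(s["region"]); obs.append((F,n,np.array([u.mean(),v.mean()]))); break
    obs+= [(F,n,np.array(m["at"])) for n in K for m in mark_of(c,n)[:3] if np.hypot(*(np.array(m["at"])-ap[n]))<9]
def P(p,X): 
    a=p[2]; return [p[0]+np.cos(a)*X[0]-np.sin(a)*X[1],p[1]+np.sin(a)*X[0]+np.cos(a)*X[1],X[2]]
r=least_squares(lambda p:np.concatenate([pix(F,P(p,K[n]))-m for F,n,m in obs]),[600,-60,.42],x_scale=[10,10,.1],loss="soft_l1")
print(r.x); print(r.fun.reshape(-1,2))
p=r.x
for F,n in((obs[0][0],"scene"),(obs[-1][0],"side")):
    im=F["color"][:,:,::-1].copy()
    for X in [(-84,52,113),(-84,0,113),(-84,-52,113),(-112,85,106),(-112,-85,106),(112,-85,106),(112,85,106),(-112,-85,0),(112,-85,0)]:
        cv2.circle(im,tuple(int(round(x)) for x in pix(F,P(p,X))),2,(0,0,255),-1)
    cv2.imwrite("pics/o_%s.png"%n,cv2.resize(im[170:350,200:440],None,fx=3,fy=3))
for X in [(10,0,0),(-84,53,0),(-84,0,0)]: print(X,np.array(P(p,X)))
print(Rn.from_quat(state()["eef_rot"]).as_matrix())
E
cd pics; python3 -c "
import cv2,numpy as np
a=cv2.imread('o_scene.png');b=cv2.imread('o_side.png');cv2.imwrite('o.png',cv2.resize(np.hstack([a,b]),(800,300)))"
```

```text
scene power_key_top 0.41 [275.0, 208.7, 284.2, 216.2]
scene feed_key_top 0.69 [252.7, 221.1, 265.9, 237.9]
scene cut_key_top 0.68 [235.3, 240.4, 248.9, 252.6]
side power_key_top 0.57 [292.7, 227.0, 300.8, 232.5]
side feed_key_top 0.67 [393.6, 284.0, 494.6, 375.7]
side feed_key_top 0.53 [300.3, 236.4, 317.3, 249.5]
side cut_key_top 0.64 [319.4, 252.9, 337.0, 265.1]
[603.53  -63.369   0.393]
[[ 0.085 -0.759]
 [ 0.196 -0.684]
 [-0.388 -0.363]
 [ 0.619  3.108]
 [-3.484  1.947]
 [ 0.658  0.474]
 [ 0.375 -0.746]
 [ 0.998 -0.486]
 [ 0.58  -0.718]
 [-1.748  0.028]
 [-1.128  4.233]
 [-0.539  0.344]]
(10, 0, 0) [612.766 -59.535   0.   ]
(-84, 53, 0) [505.629 -46.627   0.   ]
(-84, 0, 0) [525.95  -95.576   0.   ]
[[-0.943  0.333 -0.   ]
 [ 0.333  0.943 -0.   ]
 [ 0.    -0.    -1.   ]]
```

View pics/o.png

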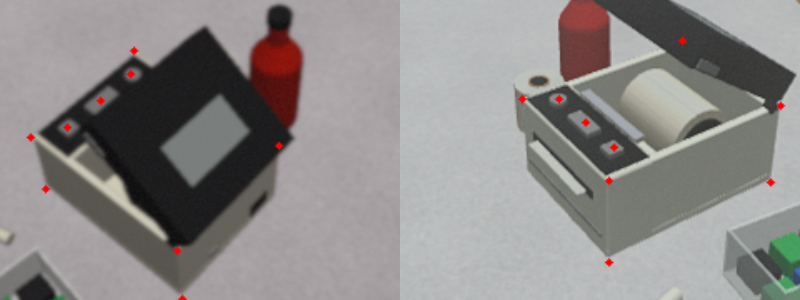

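Reprojected key and case points match both pictures to within 1–3 px. First I'll lift, turn the tool so its y lies along the printer's x (48° about tool z), and close the fingers.

```bash
python3 -m handwheel '{"rotation":[[0,0,1],[0,0,1],[0,0,1],[0,0,1],[0,0,1],[0,0,1],[0,0,1],[0,0,1],[0,0,1],[0,0,0.6]],"dp":[[0,0,-0.2],[0,0,-0.2],[0,0,-0.2],[0,0,-0.2],[0,0,-0.2],[0,0,-0.2],[0,0,-0.2],[0,0,-0.2],[0,0,-0.2],[0,0,-0.2]],"grip":[0,0,0,0,0,0,0,0,0,0]}' 20
cat > d.py <<'E'
from h import *; import sys
from scipy.spatial.transform import Rotation as Rn
p=[603.5,-63.4,.393]
s=state(); R=Rn.from_quat(s["eef_rot"]).as_matrix()
c,n=np.cos(p[2]),np.sin(p[2]); X=np.array([float(a) for a in sys.argv[1:4]])
T=np.array([p[0]+c*X[0]-n*X[1],p[1]+n*X[0]+c*X[1],X[2]])
print("tcp",s["tcp_pos"].round(1),"gap",s["finger_gap"],"units",(R.T@(T-s["tcp_pos"])/30).round(2),"F",s["contact_force"].round(1),"t",s["clock"]); print(R.round(2))
E
python3 d.py 12 0 262
```

```text
clock: 2.95
tcp_pos: [224.9, 636.4, 265.6]
eef_rot: [0.556, 0.831, -0.0, -0.0]
contact_force: [0.4, 0.9, -0.7]
finger_gap: 1.0
grip_force: 0.0
tcp [224.9 636.4 265.6] gap 0.9881366038273958 units [-26.37   3.18   0.12] F [ 0.4  0.9 -0.7] t 2.95
[[-0.38  0.92 -0.  ]
 [ 0.92  0.38 -0.  ]
 [-0.   -0.   -1.  ]]
```

```bash
R0='x'; 
python3 -m handwheel '{"rotation":[[0,0,0],[0,0,0],[0,0,0],[0,0,0],[0,0,0],[0,0,0],[0,0,0],[0,0,0],[0,0,0],[0,0,0]],"dp":[[-1,0.12,0],[-1,0.12,0],[-1,0.12,0],[-1,0.12,0],[-1,0.12,0],[-1,0.12,0],[-1,0.12,0],[-1,0.12,0],[-1,0.12,0],[-1,0.12,0]],"grip":[0,0,0,0,0,0,0,0,0,0]}'
python3 -m handwheel '{"rotation":[[0,0,0],[0,0,0],[0,0,0],[0,0,0],[0,0,0],[0,0,0],[0,0,0],[0,0,0],[0,0,0],[0,0,0]],"dp":[[-1,0.12,0],[-1,0.12,0],[-1,0.12,0],[-1,0.12,0],[-1,0.12,0],[-1,0.12,0],[-1,0.12,0],[-1,0.12,0],[-1,0.12,0],[-1,0.12,0]],"grip":[0,0,0,0,0,0,0,0,0,0]}'
python3 d.py 12 0 262
```

```text
clock: 4.2
tcp_pos: [373.6, 372.2, 265.6]
eef_rot: [0.555, 0.832, 0.0, -0.0]
contact_force: [-1.3, 0.1, 0.8]
finger_gap: 0.4
grip_force: 0.0
clock: 5.45
tcp_pos: [521.8, 108.9, 265.7]
eef_rot: [0.555, 0.832, 0.0, 0.0]
contact_force: [-0.5, 0.7, -0.5]
finger_gap: 0.8
grip_force: 0.0
tcp [521.8 108.9 265.7] gap 0.7629812407707263 units [-6.35  0.71  0.12] F [-0.5  0.7 -0.5] t 5.45
[[-0.38  0.92  0.  ]
 [ 0.92  0.38  0.  ]
 [ 0.    0.   -1.  ]]
```

```bash

python3 -m handwheel '{"rotation":[[0,0,0],[0,0,0],[0,0,0],[0,0,0],[0,0,0],[0,0,0],[0,0,0],[0,0,0]],"dp":[[-0.9,0.13,0],[-0.9,0.13,0],[-0.9,0.13,0],[-0.9,0.13,0],[-0.9,0.13,0],[-0.9,0.13,0],[-0.95,0.13,0],[0,0,0]],"grip":[0,0,0,0,0,0,0,0]}'
python3 d.py 18 0 150
python3 -c "
from h import *
F=grab_frame('side');save(F,'s2.png');F=grab_frame('wrist');save(F,'w2.png')
import numpy as np
a=cv2.imread('pics/s2.png');b=cv2.imread('pics/w2.png');cv2.imwrite('pics/c2.png',cv2.resize(np.hstack([a[80:330,200:500],cv2.resize(b,(400,250))]),(800,286)))"
```

```text
clock: 6.45
tcp_pos: [619.9, -57.9, 265.4]
eef_rot: [0.557, 0.831, -0.0, 0.0]
contact_force: [-1.0, 0.6, -0.2]
finger_gap: 0.8
grip_force: 0.0
tcp [619.9 -57.9 265.4] gap 0.785271980467788 units [0.04 0.03 3.85] F [-1.   0.6 -0.2] t 6.45
[[-0.38  0.92  0.  ]
 [ 0.92  0.38 -0.  ]
 [-0.   -0.   -1.  ]]
```

View pics/c2.png

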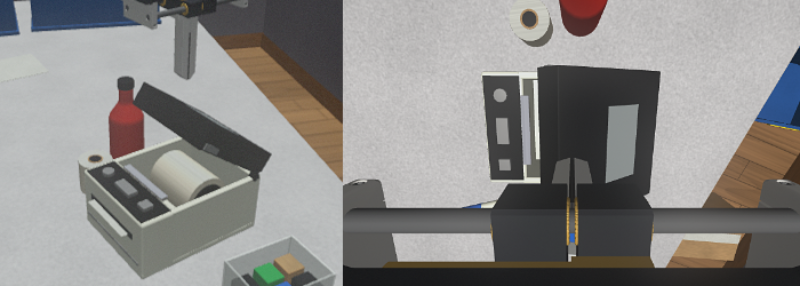

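The fingers hang over the front part of the cover, aligned with the printer. Pushing down now.

```bash

python3 -m handwheel '{"rotation":[[0,0,0],[0,0,0],[0,0,0],[0,0,0],[0,0,0],[0,0,0],[0,0,0]],"dp":[[0,0,0.4],[0,0,0.4],[0,0,0.3],[0,0,0.3],[0,0,0.3],[0,0,0.3],[0,0,0.3]],"grip":[0,0,0,0,0,0,0]}'
python3 d.py 18 0 150
python3 -m handwheel '{"rotation":[[0,0,0],[0,0,0],[0,0,0],[0,0,0],[0,0,0],[0,0,0],[0,0,0],[0,0,0]],"dp":[[0,0,0.25],[0,0,0.25],[0,0,0.25],[0,0,0.25],[0,0,0.25],[0,0,0.2],[0,0,0.1],[0,0,0]],"grip":[0,0,0,0,0,0,0,0]}'
python3 d.py 18 0 150
```

```text
clock: 7.42
tcp_pos: [619.6, -55.9, 196.0]
eef_rot: [0.555, 0.832, 0.0, 0.0]
contact_force: [-0.9, -0.5, 4.1]
finger_gap: 0.2
grip_force: 1.6
tcp [619.6 -55.9 196. ] gap 0.2086205289834249 units [-0.03  0.01  1.53] F [-0.9 -0.5  4.1] t 7.425
[[-0.38  0.92  0.  ]
 [ 0.92  0.38 -0.  ]
 [-0.    0.   -1.  ]]
clock: 8.43
tcp_pos: [619.3, -55.9, 150.2]
eef_rot: [0.555, 0.832, -0.0, -0.0]
contact_force: [-6.1, 0.7, 10.7]
finger_gap: 0.4
grip_force: 5.2
tcp [619.3 -55.9 150.2] gap 0.4115161594286868 units [-0.03  0.02  0.01] F [-6.1  0.7 10.7] t 8.425
[[-0.38  0.92 -0.  ]
 [ 0.92  0.38  0.  ]
 [ 0.   -0.   -1.  ]]
```

```bash

python3 -m handwheel '{"rotation":[[0,0,0],[0,0,0],[0,0,0],[0,0,0]],"dp":[[0,0,0.1],[0,0,0.05],[0,0,0],[0,0,0]],"grip":[0,0,0,0]}'
python3 d.py 18 0 150
python3 -m handwheel '{"rotation":[[0,0,0],[0,0,0],[0,0,0]],"dp":[[0,0,-0.5],[0,0,-0.5],[0,0,-0.5]],"grip":[0,0,0]}'
cat > look.py <<'E'
from h import *; import sys
from scipy.optimize import least_squares
np.set_printoptions(precision=2,suppress=True)
K={"power_key_top":(-84,52,113),"feed_key_top":(-84,0,113),"cut_key_top":(-84,-52,113)}
obs=[];p0=[603.5,-63.4,.393]
def P(p,X):
    a=p[2]; return [p[0]+np.cos(a)*X[0]-np.sin(a)*X[1],p[1]+np.sin(a)*X[0]+np.cos(a)*X[1],X[2]]
for c in ["side","wrist"]:
    F=grab_frame(c); save(F,sys.argv[1]+c+".png")
    for n in K:
        for s in silhouettes(c,n):
            v,u=np.nonzero(s["region"]); m=np.array([u.mean(),v.mean()])
            if np.hypot(*(m-pix(F,P(p0,K[n]))))<25: obs.append((F,n,m)); break
    if c=="side":
        u,v=pix(F,P(p0,(-40,-60,150))); print("cover z near front",world(F,u,v))
r=least_squares(lambda p:np.concatenate([pix(F,P(p,K[n]))-m for F,n,m in obs]),p0,x_scale=[10,10,.1],loss="soft_l1")
print(r.x,[n for _,n,_ in obs]); print(r.fun.reshape(-1,2))
a=cv2.imread('pics/%sside.png'%sys.argv[1]);b=cv2.imread('pics/%swrist.png'%sys.argv[1])
cv2.imwrite('pics/%s.png'%sys.argv[1],cv2.resize(np.hstack([a[80:330,200:500],cv2.resize(b,(400,250))]),(800,286)))
E
python3 look.py c3
```

```text
clock: 8.93
tcp_pos: [619.6, -56.1, 149.5]
eef_rot: [0.556, 0.831, 0.001, -0.0]
contact_force: [-29.2, 3.7, 69.1]
finger_gap: 0.7
grip_force: 34.7
tcp [619.6 -56.1 149.5] gap 0.7384980761031562 units [-0.02  0.01 -0.02] F [-29.2   3.7  69.1] t 8.925
[[-0.38  0.92  0.  ]
 [ 0.92  0.38  0.  ]
 [ 0.    0.   -1.  ]]
clock: 9.3
tcp_pos: [619.7, -55.7, 191.2]
eef_rot: [0.555, 0.832, -0.0, 0.0]
contact_force: [-0.5, 0.2, -0.2]
finger_gap: 0.5
grip_force: 0.0
cover z near front [ 589.08 -135.78  151.16]
[603.49 -63.58   0.38] ['power_key_top', 'feed_key_top', 'cut_key_top', 'power_key_top', 'feed_key_top', 'cut_key_top']
[[ 0.26 -0.43]
 [ 0.26 -0.93]
 [ 0.61 -0.85]
 [-0.09 -0.64]
 [-0.34  0.39]
 [-0.3   0.53]]
```

View pics/c3.png

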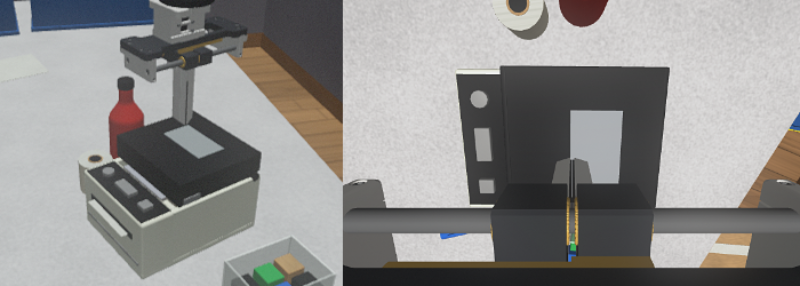

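```bash
sed -i 's/p=\[603.5,-63.4,.393\]/p=[603.5,-63.5,.384]/' d.py; python3 - <<'E'
from h import *
F=grab_frame("side");c,n=np.cos(.384),np.sin(.384)
for x in(-42,-20,0,40,80,100):
    for y in (-70,-40):
        print(x,y,world(F,*pix(F,[603.5+c*x-n*y,-63.5+n*x+c*y,150])).round(1))
E
python3 d.py -84 53 128
```

```text
-42 -70 [ 590.3 -145.9  151.3]
-42 -40 [ 578.9 -119.   151.9]
-20 -70 [ 610.6 -137.8  151.4]
-20 -40 [ 599.2 -110.6  151.7]
0 -70 [ 629.4 -129.2  150.6]
0 -40 [ 617.5 -103.7  152.1]
40 -70 [ 666.2 -115.1  151.1]
40 -40 [654.5 -88.6 152. ]
80 -70 [ 702.6 -101.5  152. ]
80 -40 [692.6 -70.8 150.1]
100 -70 [722.  -91.9 150.7]
100 -40 [710.9 -63.8 150.4]
tcp [619.3 -55.8 189.9] gap 0.40209285630395375 units [ 1.76 -3.37  2.07] F [ 1.   0.5 -0.5] t 9.75
[[-0.38  0.92 -0.  ]
 [ 0.92  0.38 -0.  ]
 [ 0.   -0.   -1.  ]]
```

The cover top is level at about 151 mm, so it is shut. Next is the power key: move across at height, then down to 128 mm.

```bash

python3 -m handwheel '{"rotation":[[0,0,0],[0,0,0],[0,0,0],[0,0,0],[0,0,0],[0,0,0],[0,0,0],[0,0,0],[0,0,0]],"dp":[[0.4,-0.8,0],[0.4,-0.8,0],[0.4,-0.8,0],[0.4,-0.8,0],[0.16,-0.17,0],[0,0,0.7],[0,0,0.7],[0,0,0.65],[0,0,0]],"grip":[0,0,0,0,0,0,0,0,0]}'
python3 d.py -84 53 113; python3 look.py c4
```

```text
clock: 10.88
tcp_pos: [505.7, -45.8, 128.0]
eef_rot: [0.555, 0.832, -0.001, -0.001]
contact_force: [0.5, 0.1, 0.9]
finger_gap: 0.2
grip_force: 0.0
tcp [505.7 -45.8 128. ] gap 0.20465369986595974 units [-0.   0.   0.5] F [0.5 0.1 0.9] t 10.875
[[-0.38  0.92 -0.  ]
 [ 0.92  0.38 -0.  ]
 [-0.   -0.   -1.  ]]
cover z near front [ 588.94 -136.28  151.51]
[600.28 -55.62   0.41] ['power_key_top', 'feed_key_top', 'power_key_top', 'cut_key_top']
[[-1.94 -2.15]
 [-0.83 -2.37]
 [ 0.21  0.12]
 [ 0.06  0.82]]
```

View pics/c4.png

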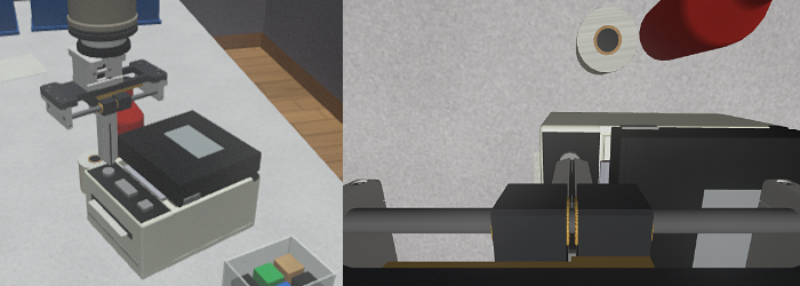

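The finger tip is directly above the round power key (108,172 in the left panel). Pressing it.

```bash

python3 -m handwheel '{"rotation":[[0,0,0],[0,0,0],[0,0,0],[0,0,0],[0,0,0],[0,0,0]],"dp":[[0,0,0.3],[0,0,0.2],[0,0,0.07],[0,0,0.05],[0,0,0.03],[0,0,0]],"grip":[0,0,0,0,0,0]}'
python3 d.py -84 53 109
```

```text
clock: 12.02
tcp_pos: [506.0, -45.8, 109.5]
eef_rot: [0.555, 0.832, -0.0, 0.0]
contact_force: [-0.2, 0.3, -0.1]
finger_gap: 0.9
grip_force: 0.0
tcp [506.  -45.8 109.5] gap 0.9196378301621314 units [ 0.   -0.01  0.02] F [-0.2  0.3 -0.1] t 12.025
[[-0.38  0.92  0.  ]
 [ 0.92  0.38 -0.  ]
 [-0.   -0.   -1.  ]]
```

```bash

python3 -m handwheel '{"rotation":[[0,0,0],[0,0,0]],"dp":[[0,0,0.03],[0,0,0]],"grip":[0,0]}'|sed -n '2p;4p'
python3 -m handwheel '{"rotation":[[0,0,0],[0,0,0]],"dp":[[0,0,0.03],[0,0,0]],"grip":[0,0]}'|sed -n '2p;4p'
```

```text
tcp_pos: [506.2, -45.9, 109.1]
contact_force: [-4.4, 0.1, 13.6]
tcp_pos: [506.3, -45.9, 108.9]
contact_force: [-10.1, 1.3, 32.4]
```

Hard stop at 109 mm, which is the key's bottom. Lift, check that it latched, then move over the feed key.

```bash

python3 -m handwheel '{"rotation":[[0,0,0],[0,0,0],[0,0,0],[0,0,0],[0,0,0],[0,0,0]],"dp":[[0,0,-0.35],[0,0,-0.35],[-0.6,0,0],[-0.6,0,0],[-0.57,0,0],[0,0,0]],"grip":[0,0,0,0,0,0]}'
python3 d.py -84 0 113; python3 look.py c5; python3 - <<'E'
from h import *
F=grab_frame("side");c,n=np.cos(.384),np.sin(.384)
for y in (52,-52):
    u,v=pix(F,[603.5-c*84-n*y,-63.5-n*84+c*y,111]).round().astype(int)
    print(y,[world(F,u+i,v+j)[2].round(1) for i in(-2,0,2) for j in(-1,1)])
E
```

```text
clock: 13.28
tcp_pos: [526.5, -95.8, 129.0]
eef_rot: [0.556, 0.831, -0.0, 0.0]
contact_force: [-1.1, 1.1, 0.7]
finger_gap: 1.0
grip_force: 0.0
tcp [526.5 -95.8 129. ] gap 0.9960203700408484 units [ 0.04 -0.02  0.53] F [-1.1  1.1  0.7] t 13.275
[[-0.38  0.92  0.  ]
 [ 0.92  0.38 -0.  ]
 [-0.    0.   -1.  ]]
cover z near front [ 589.11 -135.65  151.07]
[602.47 -62.93   0.39] ['power_key_top', 'feed_key_top', 'power_key_top', 'feed_key_top']
[[-0.58 -1.44]
 [-0.07 -0.79]
 [ 0.06 -0.67]
 [-0.06 17.64]]
52 [np.float64(111.2), np.float64(110.7), np.float64(110.9), np.float64(110.5), np.float64(110.7), np.float64(110.9)]
-52 [np.float64(115.1), np.float64(114.0), np.float64(115.2), np.float64(114.3), np.float64(115.2), np.float64(113.9)]
```

View pics/c5.png

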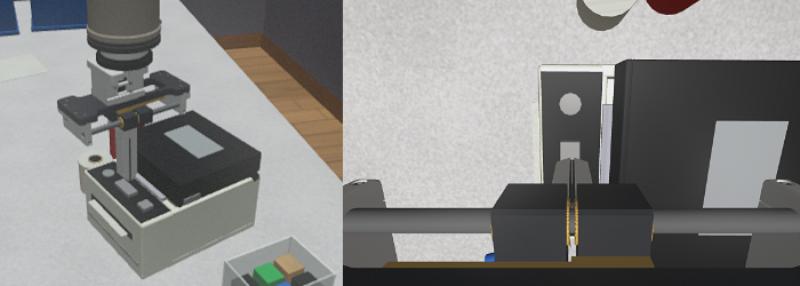

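The power key reads about 4 mm lower than the cut key, so it is latched. The fingers are over the middle of the feed key (125,187). Press it and hold about 2 s.

```bash

python3 -m handwheel '{"rotation":[[0,0,0],[0,0,0],[0,0,0],[0,0,0],[0,0,0],[0,0,0]],"dp":[[0,0,0.3],[0,0,0.2],[0,0,0.08],[0,0,0.06],[0,0,0.03],[0,0,0]],"grip":[0,0,0,0,0,0]}'|sed -n '1,2p;4p'
```

```text
clock: 14.48
tcp_pos: [526.1, -94.8, 109.0]
contact_force: [-5.6, 1.7, 13.7]
```

Fully down at 109 mm with 13.7 N. Holding, then releasing and lifting.

```bash

python3 -m handwheel '{"rotation":[[0,0,0],[0,0,0],[0,0,0],[0,0,0],[0,0,0],[0,0,0],[0,0,0],[0,0,0],[0,0,0],[0,0,0]],"dp":[[0,0,0],[0,0,0],[0,0,0],[0,0,0],[0,0,0],[0,0,0],[0,0,0],[0,0,0],[0,0,0],[0,0,0]],"grip":[0,0,0,0,0,0,0,0,0,0]}'|sed -n '1,2p;4p'
python3 -m handwheel '{"rotation":[[0,0,0],[0,0,0],[0,0,0],[0,0,0],[0,0,0],[0,0,0]],"dp":[[0,0,0],[0,0,0],[0,0,0],[0,0,0],[0,0,0],[0,0,0]],"grip":[0,0,0,0,0,0]}'|sed -n '1,2p;4p'
python3 -m handwheel '{"rotation":[[0,0,0],[0,0,0],[0,0,0],[0,0,0],[0,0,0],[0,0,0],[0,0,0],[0,0,0]],"dp":[[0,0,-0.5],[0,0,-0.8],[0,0,-0.8],[0,0,-0.8],[0,0,-0.8],[0,0,-0.8],[0,0,-0.5],[0,0,0]],"grip":[0,0,0,0,0,0,0,0]}'|sed -n '1,2p;4p'
python3 look.py c6; python3 - <<'E'
from h import *
F=grab_frame("side");c,n=np.cos(.384),np.sin(.384)
for y in (52,0,-52):
    u,v=pix(F,[603.5-c*84-n*y,-63.5-n*84+c*y,112]).round().astype(int)
    print(y,[float(world(F,u+i,v+j)[2].round(1)) for i in(-2,0,2) for j in(-1,1)])
E
```

```text
clock: 15.72
tcp_pos: [526.1, -94.7, 109.0]
contact_force: [-5.6, 1.4, 14.0]
clock: 16.48
tcp_pos: [526.1, -94.7, 109.0]
contact_force: [-5.9, 2.1, 13.0]
clock: 17.48
tcp_pos: [526.7, -94.8, 259.4]
contact_force: [1.0, 0.4, -0.8]
cover z near front [ 588.97 -136.16  151.43]
[602.93 -64.71   0.38] ['feed_key_top', 'cut_key_top', 'power_key_top', 'feed_key_top']
[[-0.27 -0.98]
 [-0.17 -0.48]
 [-0.    0.14]
 [-0.01  0.37]]
52 [111.4, 110.9, 111.4, 111.0, 110.5, 111.4]
0 [114.4, 114.3, 114.9, 114.4, 115.0, 114.3]
-52 [114.3, 114.3, 114.3, 114.9, 114.8, 113.8]
```

View pics/c6.png

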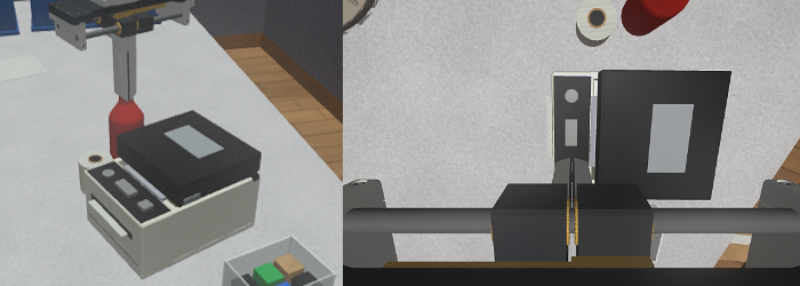

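The cover is shut, the power key is down, and the feed and cut keys are up. The printer hasn't moved and the arm is clear of everything.

```bash
python3 -c "from rig import *; print(hand_in())"
```

```text
the job is handed in; nothing more can be done
None
```

I handed the job in at about 18 s: cover shut, power key latched on, feed key held down for about 2 s and released, cut key never pressed, and the printer still where it stood; `hand_in()` returned no verdict.

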